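Pry the sample case open and weigh the crimp-top vial

ROBOT

A 7-joint arm with a two-finger parallel gripper is mounted at the origin on a cart in front of the work surface, level with it; the furniture and walls round the work are solid. World frame = base frame: x ahead of the robot, y to its left, z up, the work surface at z = 0. Lengths are in m, angles in rad, forces in N, time in s.
With the tool pointing down it reaches from about 0.4 to 0.85 m from the base axis. Payload 10.4 kg.
Tool frame: the origin (TCP) lies midway between the tips of the shut fingers; the grasp point (between the pads) lies 19 mm behind it (arm.grasp_offset is the distance from the TCP to the grasp point, in m); z points along the fingers, y is the line along which they close (so a half turn about z gives the same grasp; the last joint's range is limited). The gripper opens to 87 mm and grips with 3 to 60 N. Pads are 19 mm wide; open, the fingers measure 117 mm over their backs; the gripper's body (75 mm by 190 mm) begins 51 mm behind the grasp point.
Start: joints at [-1.163, 0.332, -0.065, 1.46, 0.022, 1.35, -0.088], TCP at [0.261, 0.568, 0.223] pointing down, gripper open.
Joint ranges: [-2.6, 2.6], [-0.5, 2.12], [-1.47, 1.34], [0.16, 2.42], [-1.27, 4.41], [0.06, 2.06], [-2.6, 2.6]. Speed limits (rad/s): [2.22, 2.22, 2.79, 2.79, 3.14, 3.14, 3.14].

INTERFACE

Orientations are given as a rotation vector (axis times angle).
In Python, from rig import arm gives the robot as it stands. The module is installed in compiled form; this text tells all that it offers.
- The arm moves only by the shell command python3 -m pendant 'ROWS' [OPENING] [FORCE]. ROWS is JSON, one flat list of numbers, 6 for each row, row after row: the shift along the tool's x, y, z in units of 0.2 m (1.0 is 0.2 m), then the turn, a rotation vector about the tool's x, y, z in units of pi rad (1.0 is pi rad). A call has 1 to 12 rows; each row shifts and turns the commanded pose from where the row before left it, along the tool's axes as they then stand; what a row does not reach is not made up. A row lasts 1/8 s, in which the tool goes at most 62.5 mm and 10.7 degrees, less where a joint would pass 70% of its speed; a pose out of reach is approached as far as the arm can. A call with a number of a shift or a turn outside -1 to 1 is refused whole. A call with a gripper value outside its range is refused whole. OPENING is the opening, from -1 (shut) to 1 (fully open), set as the call begins (- or left out, the last holds). The fingers move at their own pace and stop on an object; FORCE is the grip in N (left out, the last holds). Time passes only in rows, so rows that do not move let the fingers close. It gives the time, the measured TCP pose, the force, the opening and the grip force at its end, in the units of the state.
- arm.observe(): the state, without advancing time (a new reading comes with each control period).
- arm.read_camera(name): name is "scene" or "top" or "wrist"; returns a dict with "image" (384x512x3 uint8, red, green, blue), "camera_matrix" (3x3 intrinsics, pixels), "T" (4x4, takes a point from camera to world coordinates); the wrist camera has in their place "tool_from_camera" (4x4, takes a point from camera to tool coordinates, whose origin is the TCP and whose axes are the flange's). Camera axes: x right, y down, z forward; pixel columns grow to the right and rows downward; lengths in m; the calibration is good to about 2 mm. A picture is of the moment at which its call begins: read the wrist's pose just before it. There is no depth.
- arm.close_job(): hands the job in; it is judged then, once.
The state is a dict: "time": time; "qpos": joint angles; "joint_velocities": joint speeds; "joint_efforts": joint torques, N m; "tool_pos": TCP position; "tool_rot": TCP orientation; "force": force on the tool from outside, world axes, zero at the start; "torque": the same for the moment, N m; "gripper_width": finger opening in m; "grasp_force": force on a finger pad.
Only numpy, scipy, OpenCV 4.12 (cv2) and the standard library are available. Lean on these libraries where they do the work, as an engineer would, in place of code of your own. Each camera call takes 0.05 s, during which the arm holds its last target. There are 200 camera calls.

TASK

Lay hold of the spatula, put its blade into the notch at the front of the sloping sample case and lever the clear lid up with it until it stands wide open, square to the case or further, then lay the spatula back on the worktop. Take the one crimp-top vial (the tall one with the flat aluminium cap) out from among its neighbours through the free cells at its sides, leaving the other vials in their cells, and stand it upright on the pan of the balance, well within its edge; leave the lid open, for the vial goes back after weighing, and do not knock over the amber bottle.

Things in the scene. Friction and masses are not known exactly. Their poses are not given: they have to be found in the camera images.
- case: Grey sample case with clear lid, fixed on a sloping riser. Origin: centre of its underside, 118 mm above the worktop. x from its front (low side, towards the robot) to its back, sloping up by 0.42 rad (24 deg); y along the rows, to the left; z square to the case floor. 120 (x) by 164 mm (y), walls 4 mm, rim at z = 36, inner floor at z = 4 mm. A lower flange runs along its front, its top at z = 32 mm.
- middle_row (a point): Centre of the floor of the middle cell (case x = -8, y = 0, z = 4 mm). White cell walls, 4 mm thick, top at case z = 28 mm, make 3 rows of 5 cells, 26 mm square, pitch 30 mm: rows at case x = -38, -8, +22, columns at y = +60, +30, 0, -30, -60. Front and back rows are full (the four corner vials sit fast); in the middle row only +30 and -30 are taken: its cells at +60, 0, -60 are the only gaps.
- notch (a point): Mouth of the pry notch, at the middle of the case's front (case x = -80, y = 0, z = 36.5 mm). A slot between the case's lower flange (top at z = 32) and the flange of the shut lid (underside at z = 41 mm): 9 mm high, 20 mm deep along case +x (the case wall and lid skirt close it at x = -60), free over y = -28 to +28 mm.
- lid (a joint): Clear lid: 0 = shut, grows as it opens up and back; stop at 1.75 rad (1.57 = square to the case). Stiff hinge (friction 0.07 Nm; with its own weight of 80 g about 1 N at the front edge): it stays where it is left. 38 mm deep (shut: case z = 36 to 74 mm), with a grey flange 5 mm thick along the front, 120 to 140 mm from the hinge line.
- lid_hinge (a point): Middle of the lid's hinge line, which runs along the case's y axis (case x = +60, y = 0, z = 36 mm).
- lid_edge (a point): Middle of the outer edge of the lid's front flange, on its underside (moves with the lid; shut: case x = -80, y = 0, z = 41 mm).
- crimp_vial: The vial to weigh, the only crimp-top one: clear glass, paper label, straight body 22 mm wide and 46 mm high, narrow neck, flat aluminium cap 20 mm wide; 62 mm tall, 11 mm taller than the others; 25 to 50 g. Origin: centre of its underside, z to the cap. It stands loose, square to the sloping floor give or take 0.1 rad, in the middle row at y = +30 or -30, up to 2 mm off the cell's centre.
- spatula: Loose spatula lying flat on the worktop: wooden handle 18 mm wide and 24 mm high, from x = -65 to +5 mm, and flat steel blade 16 mm wide and 3 mm thick on to its tip at x = +83 mm. Origin: on the underside, 83 mm from the tip; x to the tip, z up; the blade's mid-plane lies at z = 12 mm. 50 to 80 g. A moderate grip (about 60 N) holds it steadier than a hard one.
- spatula_tip (a point): Middle of the end of the spatula's blade (spatula x = 83, y = 0, z = 12 mm).
- pan (a point): Centre of the top face of the balance's round steel pan, 90 mm in diameter, 58 mm above the worktop. The white balance (125 x 130 mm, 46 mm high without the pan) stands firmly on the worktop. Beyond it a fixed instrument head overhangs: its underside is 240 mm above the worktop, its nearest corner at world x = 0.50, y = -0.08 m.
- reagent_bottle: Bystander: loose amber bottle, 63 mm in diameter, 126 mm tall, between the balance and the case. Origin: centre of its underside.
- screw_vial_0: Neighbour: loose screw-cap vial, 23 mm in diameter, 51 mm tall, in the front row, column y = +30. Origin: centre of its underside, z to the cap.
- screw_vial_1: Neighbour: loose screw-cap vial, 23 mm in diameter, 51 mm tall, in the front row, column y = +0. Origin: centre of its underside, z to the cap.
- screw_vial_2: Neighbour: loose screw-cap vial, 23 mm in diameter, 51 mm tall, in the front row, column y = -30. Origin: centre of its underside, z to the cap.
- screw_vial_3: Neighbour: loose screw-cap vial, 23 mm in diameter, 51 mm tall, in the back row, column y = +30. Origin: centre of its underside, z to the cap.
- screw_vial_4: Neighbour: loose screw-cap vial, 23 mm in diameter, 51 mm tall, in the back row, column y = +0. Origin: centre of its underside, z to the cap.
- screw_vial_5: Neighbour: loose screw-cap vial, 23 mm in diameter, 51 mm tall, in the back row, column y = -30. Origin: centre of its underside, z to the cap.
- screw_vial_6: Neighbour: loose screw-cap vial, 23 mm in diameter, 51 mm tall, in the middle row at the column that the crimp vial does not have. Origin: centre of its underside, z to the cap.

How it is judged:
By the outcome, as a careful person would: the job done as asked, in the order asked, and still so for the second after the job is handed in, with the robot touching nothing.
It also fails if it takes over 58 s, if anything falls off the work surface, if the arm or the gripper's body presses on something with over 40 N, if the wrist force passes 120 N, or if a joint passes its speed limit or range.

## Working session

There is one attempt and no reset: what is moved stays moved. The work goes in short steps, Python scripts to look and compute and a shell command to move; the robot and the scene stay as the last step left them, time stands still between calls to the robot, and variables do not carry over. Pictures are saved under pics/ and viewed, at most 10 in all, crops included, and the job is handed in when it is done.

```bash
mkdir -p pics
cat > h.py <<'E'
import numpy as np, cv2, json
from scipy.spatial.transform import Rotation as R
from rig import arm
def cam(n):
    s=arm.observe(); c=arm.read_camera(n); K=np.array(c["camera_matrix"])
    if n=="wrist":
        T0=np.eye(4); T0[:3,:3]=R.from_rotvec(s["tool_rot"]).as_matrix(); T0[:3,3]=s["tool_pos"]
        T=T0@np.array(c["tool_from_camera"])
    else: T=np.array(c["T"])
    return c["image"],K,T
def save(n,img): cv2.imwrite("pics/"+n+".png",img[:,:,::-1])
def ray(K,T,u,v):
    d=T[:3,:3]@np.linalg.inv(K)@np.array([u,v,1.]); return T[:3,3],d/np.linalg.norm(d)
def onz(K,T,u,v,z):
    o,d=ray(K,T,u,v); return o+d*(z-o[2])/d[2]
def proj(K,T,P):
    P=np.atleast_2d(P); c=(P-T[:3,3])@T[:3,:3]; p=c@K.T; return p[:,:2]/p[:,2:]
def tri(a,b):
    (o1,d1),(o2,d2)=a,b
    A=np.stack([d1,-d2],1); t=np.linalg.lstsq(A,o2-o1,rcond=None)[0]
    p,q=o1+t[0]*d1,o2+t[1]*d2; return (p+q)/2,np.linalg.norm(p-q)
def st():
    s=arm.observe(); print({k:np.round(s[k],3).tolist() for k in("time","qpos","tool_pos","tool_rot","force","gripper_width","grasp_force")})
    print(np.round(R.from_rotvec(s["tool_rot"]).as_matrix(),3).tolist())
E
python3 - <<'E'
from h import *
st()
a=cam("scene");b=cam("top");w=cam("wrist")
for n,c in(("scene",a),("top",b),("wrist",w)):
    save(n,cv2.resize(c[0],(800,600))); np.savez("pics/"+n,i=c[0],K=c[1],T=c[2]); print(n,np.round(c[2],3).tolist(),c[1][0,0])
E
```

```text
{'time': 0.0, 'qpos': [-1.163, 0.333, -0.065, 1.461, 0.022, 1.35, -0.088], 'tool_pos': [0.261, 0.568, 0.222], 'tool_rot': [-0.671, -3.069, 0.002], 'force': [-0.381, 0.024, 0.275], 'gripper_width': 0.087, 'grasp_force': 0.0}
[[-0.909, 0.418, -0.001], [0.418, 0.909, -0.001], [-0.0, -0.001, -1.0]]
scene [[0.487, -0.679, 0.549, 0.017], [-0.873, -0.386, 0.297, -0.551], [0.01, -0.624, -0.781, 0.792], [0.0, 0.0, 0.0, 1.0]] 352.4615047468469
top [[-0.005, -0.997, 0.076, 0.433], [-1.0, 0.005, -0.008, -0.276], [0.008, -0.076, -0.997, 0.999], [0.0, 0.0, 0.0, 1.0]] 408.481900495286
wrist [[0.418, 0.875, 0.245, 0.195], [0.908, -0.403, -0.113, 0.599], [-0.0, 0.27, -0.963, 0.384], [0.0, 0.0, 0.0, 1.0]] 317.4428601626351
```

View pics/scene.png

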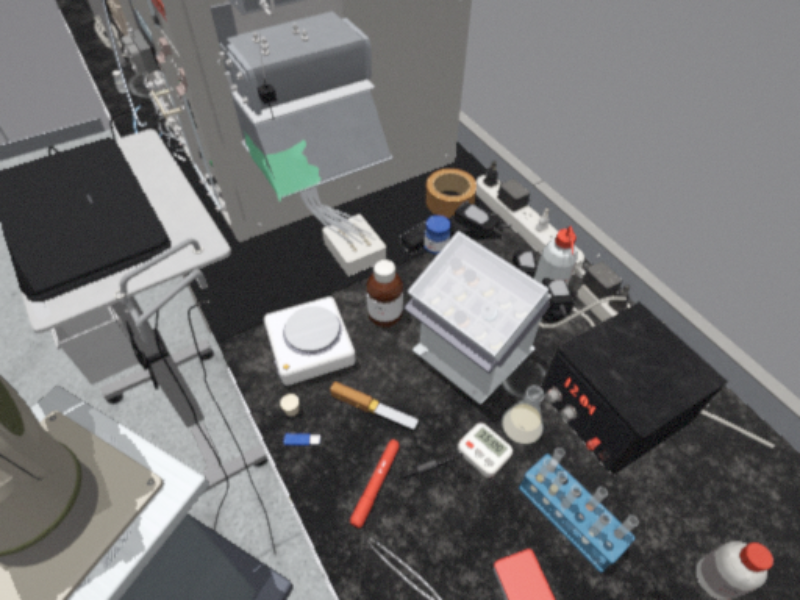

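View pics/top.png

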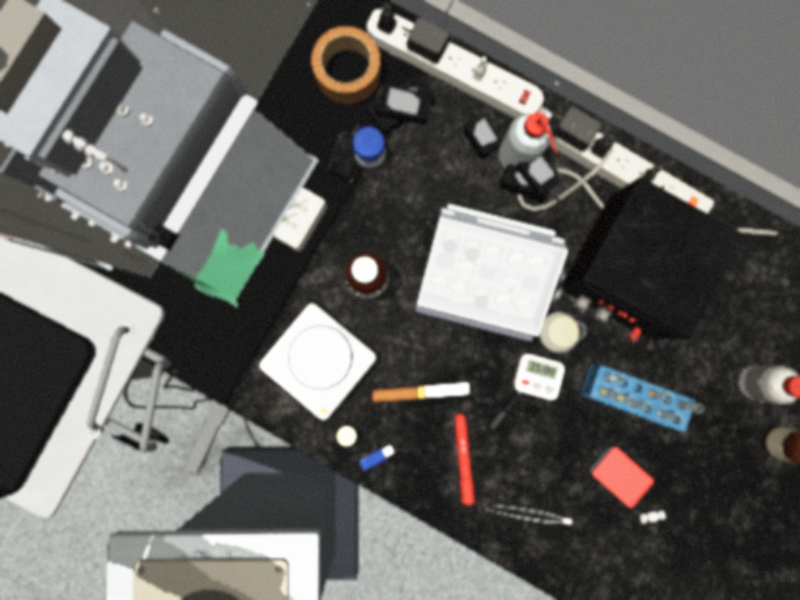

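The scene view shows spatula (375,405), case (480,310), balance pan (312,330) and bottle (385,290). In the top view they are at (420,392), (492,270), (320,357) and (366,272).

Run:
```python
from h import *
L=lambda n:(lambda z:(z["i"],z["K"],z["T"]))(np.load("pics/"+n+".npz"))
S=L("scene");t=L("top")
def comp(m,lo):
    n,l,s,c=cv2.connectedComponentsWithStats(m.astype(np.uint8)); return [(i,s[i].tolist(),c[i].round(1).tolist()) for i in range(1,n) if s[i,4]>lo],l
for nm,(I,K,T),box in(("top",t,(225,235,310,265)),("scene",S,(200,235,280,280))):
    H=cv2.cvtColor(I,cv2.COLOR_RGB2HSV).astype(int)
    w=np.zeros(H.shape[:2],bool); w[box[1]:box[3],box[0]:box[2]]=1
    m=w&(H[...,2]>110)
    r,l=comp(m,60); print(nm,r)
    for i,s,c in r:
        ys,xs=np.where(l==i); P=np.array([onz(K,T,x,y,.015)[:2] for x,y in zip(xs,ys)])
        cc=P.mean(0); U,sv,V=np.linalg.svd(P-cc); q=(P-cc)@V[0]; o=(P-cc)@V[1]
        print(cc,V[0],q.min(),q.max(),o.min(),o.max(), "ends",cc+V[0]*q.min(),cc+V[0]*q.max())
a=cv2.resize(S[0][145:260,255:360],(400,438),interpolation=cv2.INTER_CUBIC)
b=cv2.resize(t[0][125:225,260:370],(400,364),interpolation=cv2.INTER_CUBIC)
o=np.zeros((440,800,3),np.uint8);o[:438,:400]=a;o[:364,400:]=b;save("case",o)
a=cv2.resize(S[0][160:255,165:265],(400,380),interpolation=cv2.INTER_CUBIC)
b=cv2.resize(t[0][155:275,160:260],(400,480),interpolation=cv2.INTER_CUBIC)
o=np.zeros((480,800,3),np.uint8);o[:380,:400]=a;o[:480,400:]=b;save("bal",o)
```

```text
top [(1, [225, 235, 12, 14, 89], [228.6, 239.4]), (2, [238, 244, 63, 13, 536], [270.1, 250.5])]
[ 0.39236406 -0.21917698] [-0.81694977  0.57670882] -0.018699349395909243 0.02158483885494095 -0.012998598575253687 0.00858953675588847 ends [ 0.40764049 -0.22996106] [ 0.37473033 -0.20672881]
[ 0.36536617 -0.31844052] [-0.07827223  0.99693202] -0.07235077043494821 0.07733440499447693 -0.01086265957816789 0.010849640100660016 ends [ 0.37102923 -0.39056932] [ 0.35931304 -0.24134337]
scene [(1, [200, 235, 19, 6, 68], [206.4, 236.7]), (3, [211, 244, 57, 31, 446], [238.9, 258.8])]
[ 0.38089734 -0.21209234] [ 0.6488007  -0.76095837] -0.017147866509974487 0.02995009677921218 -0.008259666231779686 0.0081872889780343 ends [ 0.3697718  -0.19904353] [ 0.40032899 -0.23488312]
[ 0.36735458 -0.31692544] [ 0.03111225 -0.9995159 ] -0.07712884829081461 0.07529478997460967 -0.012952789244925614 0.011215426155930207 ends [ 0.36495493 -0.23983393] [ 0.36969717 -0.39218378]
```

View pics/case.png

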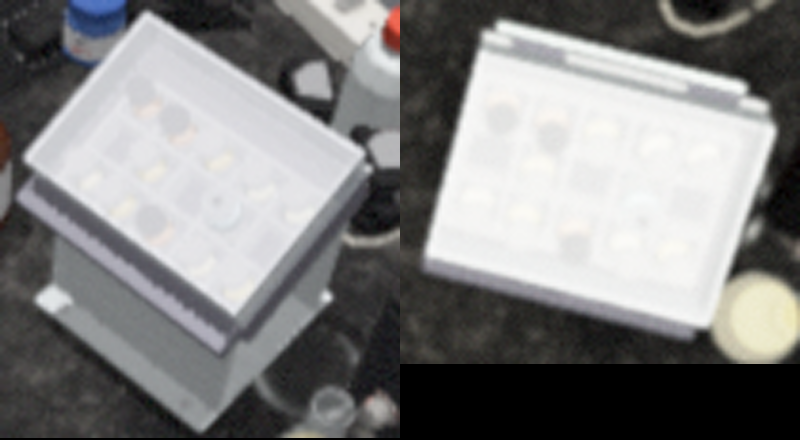

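View pics/bal.png

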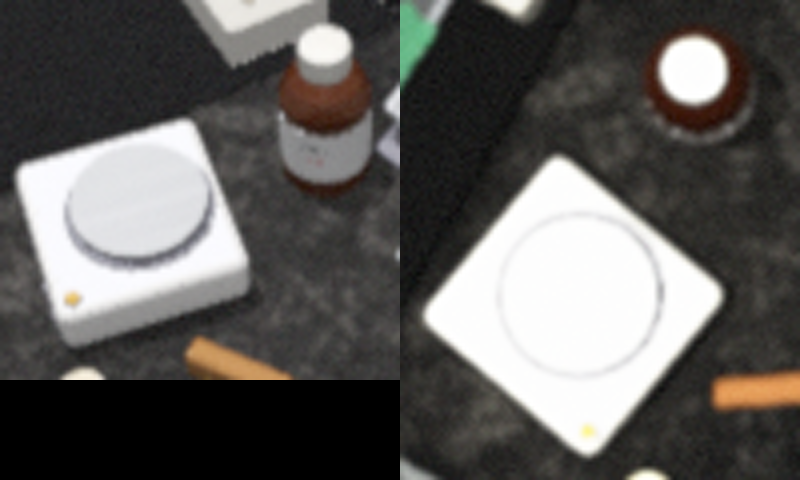

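Left crop: lid-top corners at about (27,160), (150,15), (365,155), (235,325). Right crop: (428,262), (480,45), (775,125), (708,327). The crimp vial's round pale cap is in the middle row, right-hand column (y = -30). Pan centre is (140,203) in the scene crop and (580,295) in the top crop; the bottle cap is at (325,47) and (693,70).

```bash
cat >> h.py <<'E'
L=lambda n:(lambda z:(z["i"],z["K"],z["T"]))(np.load("pics/"+n+".npz"))
E
python3 - <<'E'
from h import *
from scipy.optimize import least_squares
S=L("scene");t=L("top")
s=np.array([[27,160],[150,15],[365,155],[235,325]])*[105/400,115/438]+[255,145]
p=(np.array([[428,262],[480,45],[775,125],[708,327]])-[400,0])*[110/400,100/364]+[260,125]
P=[]
for a,b in zip(s,p):
    q,e=tri(ray(*S[1:],*a),ray(*t[1:],*b)); P.append(q); print(q.round(4),"gap",round(e,4))
P=np.array(P); print("sides",[np.linalg.norm(P[i]-P[(i+1)%4]).round(4) for i in range(4)])
C=np.array([[-60,82,74],[60,82,74],[60,-82,74],[-60,-82,74]])/1e3
# rows to correspondence, fit x,y,yaw by reprojection
def M(v): return (R.from_euler('z',v[2])*R.from_euler('y',-.42)).as_matrix(),np.array([v[0],v[1],.118])
def f(v):
    r,o=M(v); W=C@r.T+o
    return np.r_[(proj(S[1],S[2],W)-s).ravel(),(proj(t[1],t[2],W)-p).ravel()]
z=least_squares(f,[.47,-.42,-.23]); print(z.x,z.fun.round(1))
r,o=M(z.x)
for n,c in(("notch",[-80,0,36.5]),("hinge",[60,0,36]),("crimp cap",[-8,-30,66])): print(n,r@np.array(c)/1e3+o)
c,e=tri(ray(*S[1:],*(np.array([140,203])*[.25,.25]+[165,160])),ray(*t[1:],*(np.array([180,295])*.25+[160,155])));print("pan",c,e)
c,e=tri(ray(*S[1:],*(np.array([325,47])*[.25,.25]+[165,160])),ray(*t[1:],*(np.array([293,70])*.25+[160,155])));print("bottle",c,e)
# spatula parts
for nm,(I,K,T),b in(("top",t,(238,240,305,262)),("scene",S,(208,240,270,278))):
    H=cv2.cvtColor(I,cv2.COLOR_RGB2HSV).astype(int); w=np.zeros(H.shape[:2],bool); w[b[1]:b[3],b[0]:b[2]]=1
    for k,m,zz in(("handle",w&(H[...,1]>110)&(H[...,2]>110),.02),("blade",w&(H[...,1]<70)&(H[...,2]>130),.0135)):
        ys,xs=np.where(m); Q=np.array([onz(K,T,x,y,zz)[:2] for x,y in zip(xs,ys)]); c=Q.mean(0); V=np.linalg.svd(Q-c)[2][0]; q=(Q-c)@V
        print(nm,k,len(xs),c.round(4),V.round(3),np.percentile(q,[0,2,98,100]).round(4))
E
```

```text
[ 0.486  -0.3105  0.1629] gap 0.0061
[ 0.6008 -0.3369  0.2016] gap 0.0031
[ 0.5554 -0.4951  0.2045] gap 0.0015
[ 0.4476 -0.4686  0.1506] gap 0.0014
sides [np.float64(0.124), np.float64(0.1646), np.float64(0.1234), np.float64(0.1632)]
[ 0.54959447 -0.40998989 -0.25748197] [-1.4 -0.3 -1.5 -0.8 -0.1 -0.6 -0.2 -2.5  0.5 -1.8  1.1  2.   1.4  0.9
  1.   0.3]
notch [ 0.46456279 -0.38759874  0.11870691]
hinge [ 0.58837831 -0.42020272  0.17533683]
crimp cap [ 0.50886616 -0.4302877   0.17500179]
pan [ 0.41953214 -0.16844196  0.0526016 ] 0.0033154857908767404
bottle [ 0.54102969 -0.23706617  0.12349009] 0.003602620856108935
top handle 264 [ 0.3626 -0.2807] [-0.058  0.998] [-0.0391 -0.037   0.037   0.0392]
top blade 257 [ 0.3682 -0.3559] [-0.072  0.997] [-0.0347 -0.0336  0.0331  0.0352]
scene handle 230 [ 0.364  -0.2835] [ 0.042 -0.999] [-0.0417 -0.039   0.0377  0.0395]
scene blade 197 [ 0.369 -0.357] [ 0.076 -0.997] [-0.0346 -0.0328  0.0328  0.034 ]
```

```bash
cat >> h.py <<'E'
def ori(yaw,pitch=0):  # tool orientation holding spatula: fwd yaw, nose-up pitch
    A=(R.from_euler('z',yaw)*R.from_euler('y',-pitch)).as_matrix()
    return np.stack([-A[:,0],A[:,1],-A[:,2]],1)
def rows(wps,dec=3,start=None):
    "wps: list of (pos,R,n); prints rows with rounding feedback"
    if start is None:
        s=arm.observe(); p,Q=np.array(s["tool_pos"]),R.from_rotvec(s["tool_rot"])
    else: p,Q=np.array(start[0]),R.from_matrix(start[1])
    k=0; line=[]
    for tp,TR,n in wps:
        TQ=R.from_matrix(TR); tp=np.array(tp); p0,Q0=p,Q; rv=(Q0.inv()*TQ).as_rotvec()
        for i in range(1,n+1):
            g=p0+(tp-p0)*i/n; G=Q0*R.from_rotvec(rv*i/n)
            d=np.round(Q.as_matrix().T@(g-p)/.2,dec); w=np.round((Q.inv()*G).as_rotvec()/np.pi,dec)
            p=p+Q.as_matrix()@d*.2; Q=Q*R.from_rotvec(w*np.pi)
            line.append(",".join("%g"%(x+0) for x in np.r_[d,w])); k+=1
            mx=(np.linalg.norm(d)*200,np.linalg.norm(w)*180)
            if mx[0]>55 or mx[1]>9.5: print("fast",k,mx)
    for i in range(0,len(line),12): print("["+",  ".join(line[i:i+12])+"]")
    print("end",p.round(4))
CX=np.array([.5496,-.4100,.118]);CY=-.2575
def case(x,y,z):
    r=(R.from_euler('z',CY)*R.from_euler('y',-.42)).as_matrix(); return CX+r@np.array([x,y,z])/1e3
E
python3 - <<'E'
from h import *
O=ori(-1.497); s=arm.observe(); R0=R.from_rotvec(s["tool_rot"]); 
rv=(R0.inv()*R.from_matrix(O)).as_rotvec(); h=(R0*R.from_rotvec(rv*.55)).as_matrix()
rows([([.40,.22,.23],R0.as_matrix(),8),([.385,-.08,.21],h,7),([.364,-.293,.15],O,6)],2)
E
```

```text
[-0.17,-0.16,0,0,0,0,  -0.17,-0.16,-0.01,0,0,0,  -0.17,-0.16,0,0,0,0,  -0.17,-0.16,-0.01,0,0,0,  -0.17,-0.17,0,0,0,0,  -0.17,-0.16,-0.01,0,0,0,  -0.17,-0.16,0,0,0,0,  -0.17,-0.16,-0.01,0,0,0,  -0.08,-0.2,0.01,0,0,0.03,  -0.1,-0.19,0.02,0,0,0.02,  -0.11,-0.18,0.01,0,0,0.03,  -0.12,-0.18,0.02,0,0,0.03]
[-0.15,-0.16,0.01,0,0,0.02,  -0.15,-0.15,0.02,0,0,0.03,  -0.16,-0.14,0.01,0,0,0.03,  -0.14,-0.11,0.05,0,0,0.02,  -0.15,-0.09,0.05,0,0,0.03,  -0.16,-0.08,0.05,0,0,0.02,  -0.16,-0.08,0.05,0,0,0.03,  -0.17,-0.05,0.05,0,0,0.02,  -0.17,-0.05,0.05,0,0,0.03]
end [ 0.3634 -0.2921  0.1508]
```

```bash
python3 -m pendant '[-0.17,-0.16,0,0,0,0,  -0.17,-0.16,-0.01,0,0,0,  -0.17,-0.16,0,0,0,0,  -0.17,-0.16,-0.01,0,0,0,  -0.17,-0.17,0,0,0,0,  -0.17,-0.16,-0.01,0,0,0,  -0.17,-0.16,0,0,0,0,  -0.17,-0.16,-0.01,0,0,0,  -0.08,-0.2,0.01,0,0,0.03,  -0.1,-0.19,0.02,0,0,0.02,  -0.11,-0.18,0.01,0,0,0.03,  -0.12,-0.18,0.02,0,0,0.03]' 0.1 60 && python3 -m pendant '[-0.15,-0.16,0.01,0,0,0.02,  -0.15,-0.15,0.02,0,0,0.03,  -0.16,-0.14,0.01,0,0,0.03,  -0.14,-0.11,0.05,0,0,0.02,  -0.15,-0.09,0.05,0,0,0.03,  -0.16,-0.08,0.05,0,0,0.02,  -0.16,-0.08,0.05,0,0,0.03,  -0.17,-0.05,0.05,0,0,0.02,  -0.17,-0.05,0.05,0,0,0.03]'
python3 - <<'E'
from h import *
st(); w=cam("wrist"); np.savez("pics/w1",i=w[0],K=w[1],T=w[2]); save("w1",w[0])
st()
I,K,T=w
H=cv2.cvtColor(I,cv2.COLOR_RGB2HSV).astype(int)
for k,m,zz in(("handle",(H[...,1]>120)&(H[...,2]>100)&(H[...,0]<25)&(H[...,0]>6),.024),("blade",(H[...,1]<60)&(H[...,2]>140),.0135)):
    n,l,s,c=cv2.connectedComponentsWithStats(m.astype(np.uint8))
    for i in range(1,n):
        if s[i,4]<250: continue
        ys,xs=np.where(l==i); Q=np.array([onz(K,T,x,y,zz)[:2] for x,y in zip(xs,ys)]); c=Q.mean(0); V=np.linalg.svd(Q-c,full_matrices=False)[2]; q=(Q-c)@V.T
        print(k,s[i].tolist(),c.round(4),V[0].round(3),np.percentile(q,[1,99],axis=0).round(4).tolist())
E
```

```text
time: 1.65
tool_pos: [0.3905, 0.0474, 0.2185]
tool_rot: [1.194, 2.906, 0.001]
force: [-0.0, 0.3, 0.0]
gripper_width: 0.0481
grasp_force: 0.0
time: 2.78
tool_pos: [0.3633, -0.2928, 0.1503]
tool_rot: [2.143, 2.297, 0.001]
force: [1.0, 0.7, -0.2]
gripper_width: 0.0482
grasp_force: 0.0
{'time': 2.775, 'qpos': [-0.257, 0.012, 0.859, 1.994, -0.01, 1.139, 0.675], 'tool_pos': [0.363, -0.293, 0.15], 'tool_rot': [2.143, 2.297, 0.001], 'force': [1.012, 0.662, -0.17], 'gripper_width': 0.048, 'grasp_force': 0.0}
[[-0.069, 0.998, 0.001], [0.998, 0.069, 0.0], [0.0, 0.001, -1.0]]
{'time': 2.825, 'qpos': [-0.254, 0.016, 0.865, 1.993, -0.012, 1.137, 0.677], 'tool_pos': [0.362, -0.297, 0.15], 'tool_rot': [2.152, 2.287, -0.003], 'force': [-2.93, -1.695, -0.374], 'gripper_width': 0.047, 'grasp_force': 0.0}
[[-0.061, 0.998, -0.0], [0.998, 0.061, -0.002], [-0.002, -0.0, -1.0]]
handle [249, 136, 18, 70, 1178] [ 0.3618 -0.2771] [ 0.056 -0.998] [[-0.0311, -0.0078], [0.032, 0.0076]]
blade [0, 0, 31, 20, 585] [ 0.1495 -0.1558] [0.995 0.095] [[-0.0132, -0.007], [0.0125, 0.0076]]
blade [225, 0, 219, 150, 20608] [ 0.4214 -0.1742] [0.993 0.115] [[-0.0856, -0.0441], [0.0865, 0.0702]]
blade [0, 29, 123, 229, 16273] [ 0.1603 -0.2582] [-0.296 -0.955] [[-0.0786, -0.0504], [0.1258, 0.0444]]
blade [177, 67, 32, 36, 904] [ 0.2989 -0.206 ] [ 0.129 -0.992] [[-0.0141, -0.0131], [0.0142, 0.0131]]
blade [251, 218, 13, 39, 473] [ 0.366  -0.3484] [ 0.056 -0.998] [[-0.0205, -0.0062], [0.0213, 0.0058]]
```

View pics/w1.png

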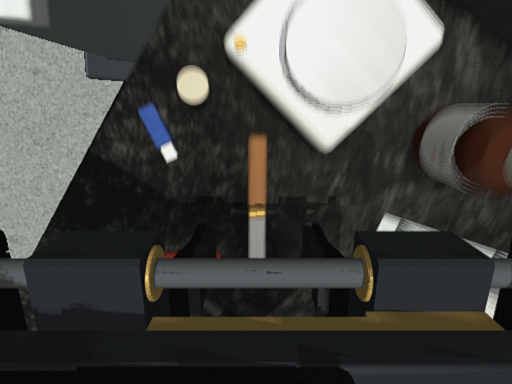

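The spatula handle runs between (258,135) and (258,212), with the blade below it in line between the fingers. The pan shows at upper right. The measurements agree with the earlier ones.

```bash
python3 -m pendant '[0.02,0,0.2,0,0,0, 0,0,0.2,0,0,0, 0,0,0.2,0,0,0, 0,0,0.1,0,0,0, 0,0,0.035,0,0,0, 0,0,0,0,0,0]' && python3 -m pendant '[0,0,0,0,0,0, 0,0,0,0,0,0, 0,0,0,0,0,0, 0,0,0,0,0,0]' -1 60
python3 - <<'E'
from h import *
st()
s=arm.observe(); P=np.array(s["tool_pos"])
# grasp: spatula x at TCP; target tool poses for blade-tip at case coords
r=(R.from_euler('z',CY)*R.from_euler('y',-.42)).as_matrix()
print(case(-80,0,36.5),ori(CY,.42).round(3).tolist())
E
```

```text
time: 3.58
tool_pos: [0.3632, -0.2879, 0.0037]
tool_rot: [-2.14, -2.3, 0.0]
force: [-0.6, -0.4, -0.0]
gripper_width: 0.0478
grasp_force: 0.0
time: 4.08
tool_pos: [0.3634, -0.2878, 0.0037]
tool_rot: [2.14, 2.3, 0.001]
force: [-1.6, 1.4, 2.7]
gripper_width: 0.0173
grasp_force: 60.0
{'time': 4.075, 'qpos': [-0.147, 0.312, 0.804, 2.126, -0.308, 0.819, 0.918], 'tool_pos': [0.363, -0.288, 0.004], 'tool_rot': [2.14, 2.3, 0.001], 'force': [-1.632, 1.378, 2.745], 'gripper_width': 0.017, 'grasp_force': 60.001}
[[-0.072, 0.997, 0.0], [0.997, 0.072, 0.0], [0.0, 0.0, -1.0]]
[ 0.46456872 -0.38760732  0.11870691] [[-0.883, 0.255, 0.394], [0.233, 0.967, -0.104], [-0.408, 0.0, -0.913]]
```

Run:
```python
from h import *
def tcp(x,y,z,th=.42):
    O=ori(CY,th); return case(x,y,z)+.102*O[:,0]+.0083*O[:,2]
s=arm.observe(); O0=R.from_rotvec(s["tool_rot"]).as_matrix()
q=tcp(-115,0,36.5); print(q)
rows([([.363,-.29,.13],O0,3),(q,ori(CY,.42),11)],3)
```

```text
[ 0.34687273 -0.3566125   0.05526509]
[-0.004,-0.001,-0.21,0,0,0,  -0.003,-0.001,-0.211,0,0,0,  -0.004,0,-0.21,0,0,0,  -0.03,-0.01,0.034,-0.008,-0.011,-0.035,  -0.027,-0.013,0.035,-0.007,-0.01,-0.036,  -0.024,-0.017,0.035,-0.008,-0.011,-0.035,  -0.021,-0.021,0.035,-0.007,-0.01,-0.035,  -0.018,-0.023,0.036,-0.008,-0.011,-0.036,  -0.013,-0.027,0.035,-0.007,-0.01,-0.035,  -0.01,-0.028,0.035,-0.008,-0.011,-0.036,  -0.005,-0.03,0.035,-0.007,-0.01,-0.035,  0,-0.031,0.034,-0.008,-0.011,-0.035]
[0.004,-0.031,0.033,-0.007,-0.01,-0.036,  0.009,-0.032,0.033,-0.008,-0.011,-0.035]
end [ 0.3468 -0.3566  0.0552]
```

```bash
python3 -m pendant '[-0.004,0,-0.21,0,0,0, -0.004,0,-0.21,0,0,0, -0.003,-0.002,-0.21,0,0,0,  -0.03,-0.01,0.034,-0.008,-0.011,-0.035,  -0.027,-0.013,0.035,-0.007,-0.01,-0.036,  -0.024,-0.017,0.035,-0.008,-0.011,-0.035,  -0.021,-0.021,0.035,-0.007,-0.01,-0.035,  -0.018,-0.023,0.036,-0.008,-0.011,-0.036]' && python3 -m pendant '[-0.013,-0.027,0.035,-0.007,-0.01,-0.035,  -0.01,-0.028,0.035,-0.008,-0.011,-0.036,  -0.005,-0.03,0.035,-0.007,-0.01,-0.035,  0,-0.031,0.034,-0.008,-0.011,-0.035, 0.004,-0.031,0.033,-0.007,-0.01,-0.036,  0.009,-0.032,0.033,-0.008,-0.011,-0.035, 0,0,0,0,0,0, 0,0,0,0,0,0]'
python3 - <<'E'
from h import *
st()
for n in("wrist","scene","top"):
    w=cam(n); np.savez("pics/p2"+n,i=w[0],K=w[1],T=w[2])
    if n=="wrist": a=w
    elif n=="scene": b=w
    else: c=w
def tip(x): 
    s=arm.observe();O=R.from_rotvec(s["tool_rot"]).as_matrix(); return np.array(s["tool_pos"])-x*O[:,0]-.0083*O[:,2]
o=np.zeros((600,800,3),np.uint8)
o[:300,:400]=cv2.resize(a[0],(400,300))
for k,(I,K,T) in enumerate((b,c)):
    u,v=proj(K,T,tip(.09))[0].astype(int); x0,y0=u-50,v-37; print(n,x0,y0, proj(K,T,np.array([tip(.102),case(-80,0,36.5),case(-80,82,41),case(-80,-82,41),case(-80,28,32),case(-80,-28,32)])).round(1).tolist())
    cr=cv2.resize(I[y0:y0+75,x0:x0+100],(400,300),interpolation=cv2.INTER_CUBIC)
    o[300:,400*k:400*k+400]=cr
I,K,T=a; print("w",proj(K,T,np.array([tip(.102),case(-80,0,36.5),case(-80,82,41),case(-80,-82,41)])).round(1).tolist())
o[:300,400:]=cv2.resize(I[:,:][0:240,100:420],(400,300))
save("p2",o)
E
```

```text
time: 5.08
tool_pos: [0.3556, -0.3203, 0.0953]
tool_rot: [1.328, 2.623, -0.038]
force: [-0.7, -0.7, 0.1]
gripper_width: 0.0178
grasp_force: 60.0
time: 6.08
tool_pos: [0.3463, -0.3514, 0.0565]
tool_rot: [0.42, 2.713, -0.063]
force: [0.3, 0.6, -0.7]
gripper_width: 0.0172
grasp_force: 60.0
{'time': 6.075, 'qpos': [-0.444, -0.085, 1.314, 2.313, -0.283, 0.539, 2.367], 'tool_pos': [0.346, -0.351, 0.057], 'tool_rot': [0.42, 2.713, -0.063], 'force': [0.323, 0.599, -0.708], 'gripper_width': 0.017, 'grasp_force': 60.0}
[[-0.878, 0.299, 0.374], [0.282, 0.954, -0.102], [-0.387, 0.016, -0.922]]
top 221 196 [[275.2, 229.8], [285.0, 218.0], [259.0, 198.0], [312.6, 238.7], [276.5, 211.8], [294.6, 225.5]]
top 247 189 [[299.4, 221.9], [304.0, 207.3], [267.0, 198.5], [341.1, 217.6], [291.4, 203.3], [316.5, 209.7]]
w [[258.0, 400.7], [260.3, 445.7], [391.5, 448.5], [131.0, 457.3]]
```

View pics/p2.png

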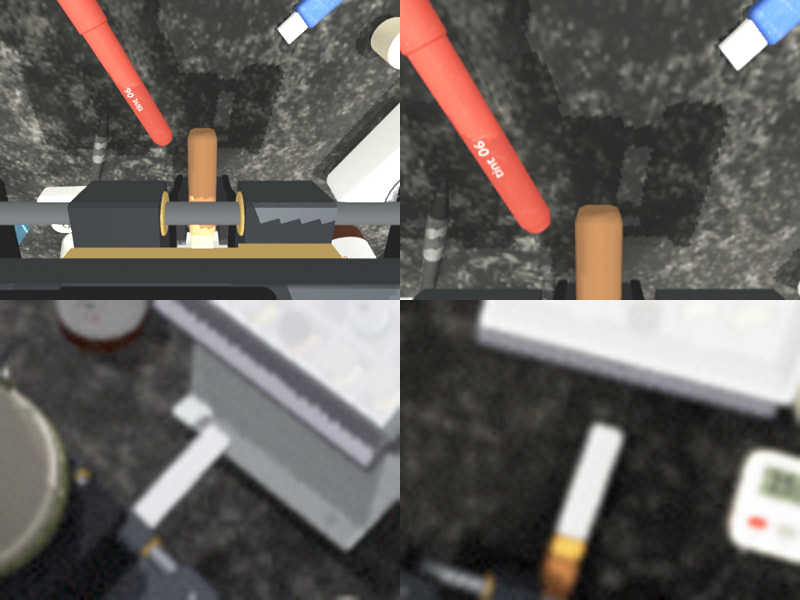

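The blade tip is at scene pixel (276,229) and top pixel (299,220). The case front flange runs from (267,199) to (341,218) in the top view, as predicted, so the case pose is confirmed. Joints 3 and 7 are near their limits, so I'll bring the blade in yawed about 9° towards the arm's side; the notch is wide enough.

```bash
cat >> h.py <<'E'
LT=.104
def so(d=-.16,nose=0.):
    A=(R.from_euler('z',CY)*R.from_euler('y',-.42)*R.from_euler('z',d)*R.from_euler('y',-nose)).as_matrix()
    return np.stack([-A[:,0],A[:,1],-A[:,2]],1)
def stcp(x,y,z,d=-.16,nose=0.):
    O=so(d,nose); return case(x,y,z)+LT*O[:,0]+.0083*O[:,2],O
def tipcase():
    s=arm.observe();O=R.from_rotvec(s["tool_rot"]).as_matrix(); p=np.array(s["tool_pos"])-LT*O[:,0]-.0083*O[:,2]
    r=(R.from_euler('z',CY)*R.from_euler('y',-.42)).as_matrix(); b=r.T@(-O)
    print("tip in case mm",((p-CX)@r*1e3).round(1),"blade dir",(b[:,0]).round(3),"nose",round(float(np.arcsin(b[2,0])),3),"roll",round(float(b[2,1]),3))
E
python3 - <<'E'
from h import *
tipcase()
rows([(*stcp(-92,2,36.5),4)],3)
E
```

```text
tip in case mm [-113.7    0.2   36.3] blade dir [ 0.999 -0.047 -0.021] nose -0.021 roll 0.004
[-0.028,0.018,0.002,0,-0.002,0.009,  -0.028,0.019,0.002,-0.001,-0.001,0.009,  -0.027,0.02,0.002,0,-0.002,0.009,  -0.026,0.02,0.002,-0.001,-0.001,0.009]
end [ 0.3713 -0.3439  0.0644]
```

```bash
python3 -m pendant '[-0.028,0.018,0.002,0,-0.002,0.009,  -0.028,0.019,0.002,-0.001,-0.001,0.009,  -0.027,0.02,0.002,0,-0.002,0.009,  -0.026,0.02,0.002,-0.001,-0.001,0.009, 0,0,0,0,0,0]'
python3 - <<'E'
from h import *
st();tipcase()
rows([(*stcp(-65,2,36.5),5)],3)
E
```

```text
time: 6.85
tool_pos: [0.3715, -0.3439, 0.0643]
tool_rot: [0.563, 2.664, -0.026]
force: [0.4, -0.2, -0.7]
gripper_width: 0.0176
grasp_force: 60.0
{'time': 6.85, 'qpos': [-0.445, -0.062, 1.27, 2.299, -0.332, 0.531, 2.249], 'tool_pos': [0.371, -0.344, 0.064], 'tool_rot': [0.563, 2.664, -0.026], 'force': [0.351, -0.178, -0.67], 'gripper_width': 0.018, 'grasp_force': 60.0}
[[-0.832, 0.391, 0.394], [0.383, 0.918, -0.102], [-0.401, 0.066, -0.914]]
tip in case mm [-91.8   2.1  36.3] blade dir [ 0.987 -0.159 -0.001] nose -0.001 roll -0.001
[-0.027,0.004,0,0,0,0,  -0.026,0.004,0,0,0,0,  -0.027,0.005,0,0,0,0,  -0.026,0.004,-0.001,0,0,0,  -0.027,0.004,0,0,0,0]
end [ 0.3952 -0.3502  0.0755]
```

```bash
python3 -m pendant '[-0.027,0.004,0,0,0,0,  -0.026,0.004,0,0,0,0,  -0.027,0.005,0,0,0,0,  -0.026,0.004,-0.001,0,0,0,  -0.022,0.004,0,0,0,0, 0,0,0,0,0,0]'
python3 - <<'E'
from h import *
st();tipcase()
o=np.zeros((300,800,3),np.uint8)
for k,n in enumerate(("scene","top")):
    I,K,T=cam(n); u,v=proj(K,T,case(-90,0,36))[0].astype(int)
    o[:,400*k:400*k+400]=cv2.resize(I[v-37:v+38,u-50:u+50],(400,300),interpolation=cv2.INTER_CUBIC)
save("ins",o)
E
```

```text
time: 7.6
tool_pos: [0.3941, -0.3501, 0.075]
tool_rot: [0.563, 2.665, -0.027]
force: [-0.0, 0.1, -1.0]
gripper_width: 0.0176
grasp_force: 60.0
{'time': 7.6, 'qpos': [-0.456, 0.036, 1.281, 2.248, -0.478, 0.575, 2.337], 'tool_pos': [0.394, -0.35, 0.075], 'tool_rot': [0.563, 2.665, -0.027], 'force': [-0.037, 0.107, -1.01], 'gripper_width': 0.018, 'grasp_force': 60.0}
[[-0.832, 0.391, 0.393], [0.383, 0.918, -0.103], [-0.401, 0.065, -0.914]]
tip in case mm [-66.1   1.9  36.4] blade dir [ 0.987 -0.158 -0.002] nose -0.002 roll -0.001
```

View pics/ins.png

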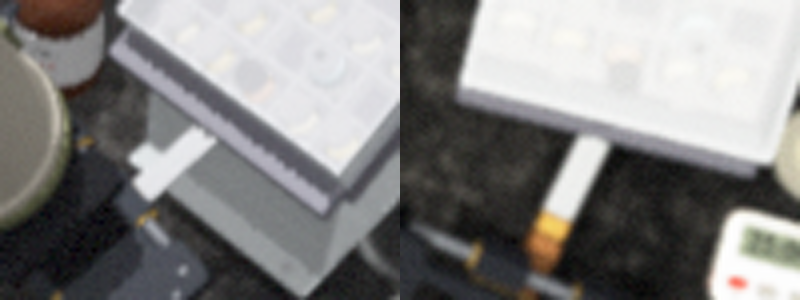

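The blade passes under the lid flange, at crop (210,135) in the scene view and (592,135) in the top view, with no contact force. Next I lever.

```bash
cat >> h.py <<'E'
def lev(th,nose=0.,y=2,r=126,d=-.16):
    c,s_=np.cos(th),np.sin(th); x=60-r*c+5*s_; z=36+r*s_+5*c-1.5
    return stcp(x,y,z,d,nose)
E
python3 - <<'E'
from h import *
rows([(*lev(t),1) for t in (.01,.08,.18,.3,.43,.57)],3)
E
```

```text
[-0.003,0.001,-0.021,0,-0.001,0,  -0.004,0.001,-0.044,0,0,0,  -0.01,0.002,-0.062,0,0,0,  -0.021,0.003,-0.073,0,0,0,  -0.032,0.005,-0.075,0,0,0,  -0.045,0.008,-0.076,0,0,0]
end [ 0.3866 -0.3478  0.1484]
```

```bash
python3 -m pendant '[-0.003,0.001,-0.021,0,-0.001,0,  -0.004,0.001,-0.044,0,0,0,  -0.01,0.002,-0.062,0,0,0]'; python3 -m pendant '[-0.021,0.003,-0.073,0,0,0,  -0.032,0.005,-0.075,0,0,0,  -0.045,0.008,-0.076,0,0,0]'
python3 - <<'E'
from h import *
st();tipcase()
rows([(*lev(t),1) for t in (.7,.84,.98,1.11,1.24,1.37)],3)
E
```

```text
time: 8.07
tool_pos: [0.3865, -0.3473, 0.0994]
tool_rot: [0.563, 2.662, -0.026]
force: [-0.5, 0.2, -2.7]
gripper_width: 0.0173
grasp_force: 60.0
time: 8.45
tool_pos: [0.386, -0.3476, 0.1486]
tool_rot: [0.564, 2.662, -0.026]
force: [1.5, -0.6, -1.6]
gripper_width: 0.0174
grasp_force: 60.0
{'time': 8.45, 'qpos': [-0.252, -0.251, 0.962, 2.189, 0.023, 0.72, 1.873], 'tool_pos': [0.386, -0.348, 0.149], 'tool_rot': [0.564, 2.662, -0.026], 'force': [1.525, -0.641, -1.552], 'gripper_width': 0.017, 'grasp_force': 59.999}
[[-0.831, 0.392, 0.396], [0.384, 0.918, -0.103], [-0.403, 0.067, -0.913]]
tip in case mm [-43.9   2.1 107.3] blade dir [ 0.987 -0.16   0.001] nose 0.001 roll -0.002
[-0.053,0.008,-0.061,0.001,0,0,  -0.063,0.01,-0.061,0,0,0,  -0.071,0.011,-0.051,0,0,0,  -0.071,0.012,-0.038,0,0,0,  -0.076,0.012,-0.029,0,0,0,  -0.079,0.013,-0.018,0,0,0]
end [ 0.4394 -0.3617  0.2299]
```

```bash
python3 -m pendant '[-0.053,0.008,-0.061,0.001,0,0,  -0.063,0.01,-0.061,0,0,0,  -0.071,0.011,-0.051,0,0,0]'
python3 - <<'E'
from h import *
st();tipcase()
o=np.zeros((450,800,3),np.uint8)
for k,n in enumerate(("scene","top")):
    I,K,T=cam(n); u,v=proj(K,T,case(0,0,90))[0].astype(int)
    o[:,400*k:400*k+400]=cv2.resize(I[v-68:v+67,u-60:u+60],(400,450),interpolation=cv2.INTER_CUBIC)
save("lev",o)
E
```

```text
time: 8.82
tool_pos: [0.4069, -0.3533, 0.1964]
tool_rot: [0.564, 2.662, -0.031]
force: [0.4, -0.5, -1.8]
gripper_width: 0.0175
grasp_force: 60.0
{'time': 8.825, 'qpos': [-0.242, -0.253, 0.905, 2.092, 0.04, 0.82, 1.819], 'tool_pos': [0.407, -0.353, 0.196], 'tool_rot': [0.564, 2.662, -0.031], 'force': [0.385, -0.49, -1.754], 'gripper_width': 0.017, 'grasp_force': 60.0}
[[-0.831, 0.392, 0.395], [0.383, 0.918, -0.106], [-0.404, 0.063, -0.913]]
tip in case mm [ -4.5   2.  142.3] blade dir [ 0.987 -0.159  0.002] nose 0.002 roll 0.002
```

View pics/lev.png

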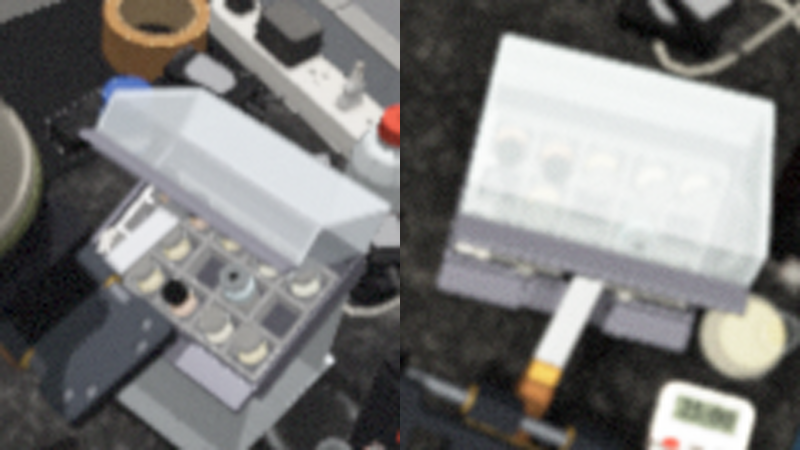

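The lid is half open on the blade, which is at (595,285) in the top crop. I continue along the arc.

```bash
python3 -m pendant '[-0.071,0.012,-0.038,0,0,0,  -0.076,0.012,-0.029,0,0,0,  -0.079,0.013,-0.018,0,0,0, 0,0,0,0,0,0]'
python3 - <<'E'
from h import *
st();tipcase()
rows([(*lev(t),1) for t in (1.45,1.52,1.59,1.64,1.69)],3)
E
```

```text
time: 9.43
tool_pos: [0.4416, -0.3621, 0.2307]
tool_rot: [0.562, 2.661, -0.033]
force: [-0.7, -0.2, -0.9]
gripper_width: 0.0177
grasp_force: 60.0
{'time': 9.425, 'qpos': [-0.288, -0.183, 0.934, 1.982, -0.018, 0.877, 1.83], 'tool_pos': [0.442, -0.362, 0.231], 'tool_rot': [0.562, 2.661, -0.033], 'force': [-0.683, -0.211, -0.913], 'gripper_width': 0.018, 'grasp_force': 60.0}
[[-0.831, 0.391, 0.395], [0.381, 0.918, -0.107], [-0.405, 0.062, -0.912]]
tip in case mm [ 42.2   2.5 159. ] blade dir [ 0.988 -0.157  0.003] nose 0.003 roll 0.003
[-0.038,0.005,-0.007,-0.001,0.001,0.001,  -0.043,0.007,-0.002,0,0,0,  -0.044,0.007,0.001,0,0,0,  -0.031,0.005,0.003,0,0,0,  -0.031,0.005,0.004,0,0,0]
end [ 0.4749 -0.3711  0.2463]
```

```bash
python3 -m pendant '[-0.038,0.005,-0.007,-0.001,0.001,0.001,  -0.043,0.007,-0.002,0,0,0,  -0.044,0.007,0.001,0,0,0,  -0.031,0.005,0.003,0,0,0,  -0.031,0.005,0.004,0,0,0, 0,0,0,0,0,0]'
python3 - <<'E'
from h import *
st();tipcase()
o=np.zeros((450,800,3),np.uint8)
for k,n in enumerate(("scene","top")):
    I,K,T=cam(n); c0=case(60,0,130); u,v=proj(K,T,c0)[0].astype(int); print(u,v)
    o[:,400*k:400*k+400]=cv2.resize(I[v-68:v+67,u-60:u+60],(400,450),interpolation=cv2.INTER_CUBIC)
    for th in(1.4,1.5,1.6,1.7,1.75):
        cc,ss=np.cos(th),np.sin(th)
        q=proj(K,T,np.array([case(60-140*cc+5*ss,yy,36+140*ss+5*cc) for yy in(82,-82)])); print(n,th,((q-[u-60,v-68])*400/120+[400*k,0]).round(0).tolist())
save("open",o)
E
```

```text
time: 10.18
tool_pos: [0.4739, -0.371, 0.2455]
tool_rot: [0.567, 2.664, -0.026]
force: [-0.7, 0.3, -0.5]
gripper_width: 0.0177
grasp_force: 60.0
{'time': 10.175, 'qpos': [-0.332, -0.074, 1.002, 1.895, -0.135, 0.907, 1.895], 'tool_pos': [0.474, -0.371, 0.245], 'tool_rot': [0.567, 2.664, -0.026], 'force': [-0.66, 0.302, -0.451], 'gripper_width': 0.018, 'grasp_force': 60.0}
[[-0.831, 0.394, 0.393], [0.386, 0.917, -0.103], [-0.401, 0.066, -0.914]]
tip in case mm [ 78.7   1.6 158.4] blade dir [ 0.987 -0.161 -0.002] nose -0.002 roll -0.001
317 154
scene 1.4 [[73.0, 156.0], [287.0, 291.0]]
scene 1.5 [[86.0, 138.0], [302.0, 271.0]]
scene 1.6 [[100.0, 122.0], [317.0, 253.0]]
scene 1.7 [[114.0, 107.0], [332.0, 236.0]]
scene 1.75 [[121.0, 100.0], [339.0, 228.0]]
325 156
top 1.4 [[445.0, 245.0], [750.0, 324.0]]
top 1.5 [[452.0, 221.0], [760.0, 300.0]]
top 1.6 [[459.0, 195.0], [769.0, 274.0]]
top 1.7 [[466.0, 168.0], [777.0, 248.0]]
top 1.75 [[469.0, 155.0], [781.0, 235.0]]
```

View pics/open.png

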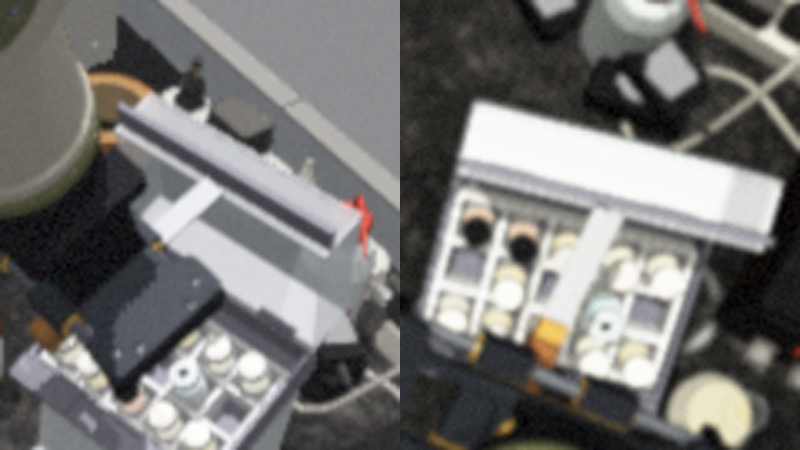

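Top crop: the lid flange edge runs from (460,170) to (775,247), which matches about 1.7 rad. The crimp vial is at (603,325). Now I withdraw and lay the spatula back.

Run:
```python
from h import *
s=arm.observe(); O=R.from_rotvec(s["tool_rot"]).as_matrix(); p=np.array(s["tool_pos"])
O0=R.from_rotvec([2.14,2.3,.001]).as_matrix()
rows([(p+O[:,0]*.08,O,3),([.363,-.29,.14],O0,11),([.363,-.288,.02],O0,4),([.363,-.288,.0045],O0,3)],3)
```

```text
[0.133,0,0,0,0,0,  0.134,0,0,0,0,0,  0.133,0,0,0,0,0,  0.039,0.011,0.02,0.008,0.01,0.031,  0.039,0.007,0.021,0.008,0.009,0.031,  0.039,0.005,0.023,0.009,0.01,0.03,  0.038,0.001,0.023,0.008,0.01,0.031,  0.038,-0.002,0.025,0.008,0.009,0.031,  0.036,-0.005,0.025,0.008,0.01,0.031,  0.036,-0.007,0.027,0.009,0.01,0.03,  0.033,-0.01,0.028,0.008,0.009,0.031,  0.032,-0.013,0.03,0.008,0.01,0.031]
[0.029,-0.015,0.031,0.008,0.01,0.03,  0.027,-0.016,0.032,0.008,0.009,0.031,  0.003,0,0.15,0,0,0,  0.002,0,0.15,0,0,0,  0.003,-0.001,0.15,0,0,0,  0.002,0,0.15,0,0,0,  0,0,0.026,0,0,0,  0,0,0.025,0,0,0,  0,0,0.026,0,0,0]
end [ 0.363  -0.2881  0.0045]
```

```bash
python3 -m pendant '[0.133,0,0,0,0,0,  0.134,0,0,0,0,0,  0.133,0,0,0,0,0,  0.039,0.011,0.02,0.008,0.01,0.031,  0.039,0.007,0.021,0.008,0.009,0.031,  0.039,0.005,0.023,0.009,0.01,0.03,  0.038,0.001,0.023,0.008,0.01,0.031,  0.038,-0.002,0.025,0.008,0.009,0.031,  0.036,-0.005,0.025,0.008,0.01,0.031,  0.036,-0.007,0.027,0.009,0.01,0.03,  0.033,-0.01,0.028,0.008,0.009,0.031,  0.032,-0.013,0.03,0.008,0.01,0.031]' && python3 -m pendant '[0.029,-0.015,0.031,0.008,0.01,0.03,  0.027,-0.016,0.032,0.008,0.009,0.031, 0,0,0,0,0,0]'
python3 - <<'E'
from h import *
st()
O0=R.from_rotvec([2.14,2.3,.001]).as_matrix()
rows([([.363,-.288,.02],O0,4),([.363,-.288,.0045],O0,3)],3)
E
```

```text
time: 11.78
tool_pos: [0.3709, -0.2988, 0.1533]
tool_rot: [1.865, 2.429, -0.004]
force: [0.4, 0.4, -1.1]
gripper_width: 0.0178
grasp_force: 60.0
time: 12.15
tool_pos: [0.363, -0.2899, 0.1397]
tool_rot: [2.137, 2.3, 0.0]
force: [0.3, 0.7, -0.6]
gripper_width: 0.0177
grasp_force: 60.0
{'time': 12.15, 'qpos': [-0.108, 0.024, 0.702, 2.008, -0.017, 1.114, 0.676], 'tool_pos': [0.363, -0.29, 0.14], 'tool_rot': [2.137, 2.3, 0.0], 'force': [0.262, 0.742, -0.557], 'gripper_width': 0.018, 'grasp_force': 60.0}
[[-0.073, 0.997, 0.001], [0.997, 0.073, -0.001], [-0.001, 0.001, -1.0]]
[0.003,0,0.15,0,0,0,  0.002,0,0.149,0,0,0,  0.003,0,0.15,0,0,0,  0.002,0,0.149,0,0.001,0,  0,0,0.026,0,0,0,  0,0,0.026,0,0,0,  0,0,0.026,0,0,0]
end [ 0.363  -0.288   0.0045]
```

```bash
python3 -m pendant '[0.003,0,0.15,0,0,0,  0.002,0,0.149,0,0,0,  0.003,0,0.15,0,0,0,  0.002,0,0.149,0,0,0,  0,0,0.026,0,0,0,  0,0,0.026,0,0,0,  0,0,0.026,0,0,0, 0,0,0,0,0,0]' && python3 -m pendant '[0,0,0,0,0,0, 0,0,0,0,0,0, 0,0,0,0,0,0, 0,0,-0.05,0,0,0, 0,0,-0.15,0,0,0, 0,0,-0.25,0,0,0, 0,0,-0.25,0,0,0, 0,0,-0.25,0,0,0]' 0.1
python3 - <<'E'
from h import *
st()
o=np.zeros((400,800,3),np.uint8)
for k,n in enumerate(("scene","top")):
    w=cam(n); I,K,T=w; np.savez("pics/v"+n,i=I,K=K,T=T); q=case(-8,-15,60); u,v=proj(K,T,q)[0].astype(int); print(n,u,v, proj(K,T,case(-8,-30,66)).round(1))
    o[:,400*k:400*k+400]=cv2.resize(I[v-40:v+40,u-40:u+40],(400,400),interpolation=cv2.INTER_CUBIC)
save("vial",o)
E
```

```text
time: 13.15
tool_pos: [0.3636, -0.2881, 0.0051]
tool_rot: [2.137, 2.299, 0.002]
force: [-0.1, 0.8, -0.8]
gripper_width: 0.0178
grasp_force: 60.0
time: 14.15
tool_pos: [0.3625, -0.288, 0.1971]
tool_rot: [2.138, 2.298, 0.002]
force: [1.0, -0.1, -0.9]
gripper_width: 0.0479
grasp_force: 0.0
{'time': 14.15, 'qpos': [-0.159, -0.059, 0.721, 1.939, 0.04, 1.243, 0.62], 'tool_pos': [0.362, -0.288, 0.197], 'tool_rot': [2.138, 2.298, 0.002], 'force': [1.047, -0.118, -0.892], 'gripper_width': 0.048, 'grasp_force': 0.0}
[[-0.072, 0.997, 0.003], [0.997, 0.072, -0.001], [-0.001, 0.003, -1.0]]
scene 307 194 [[312.8 197.1]]
top 320 181 [[328.2 184.3]]
```

View pics/vial.png

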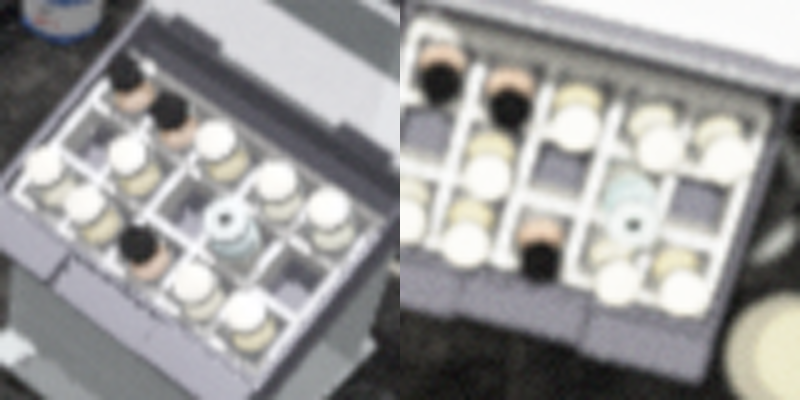

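The crimp cap's centre is at crop (226,217) in the scene view and (633,226) in the top view. All the other vials are in their cells, and the lid is open.

Run:
```python
from h import *
S=L("vscene");t=L("vtop")
r=(R.from_euler('z',CY)*R.from_euler('y',-.42)).as_matrix()
tc=lambda p:((p-CX)@r*1e3).round(1)
p,e=tri(ray(*S[1:],312.2,197.4),ray(*t[1:],326.6,186.2)); print(p,e,tc(p))
n=r[:,2]
for (K,T),(u,v) in((S[1:],(312.2,197.4)),(t[1:],(326.6,186.2))):
    o,d=ray(K,T,u,v); q=o+d*((case(0,0,66)-o)@n)/(d@n); print("on cap plane",tc(q))
# check: bottom-visible floor of empty cell y=0: scene crop (193,208)?, and rim corner of case
for (K,T) in(S[1:],t[1:]): print(proj(K,T,np.array([case(-60,-82,36),case(-60,82,36),case(-80,-82,32),case(-80,82,32),case(22,0,55),case(22,-30,55),case(-38,-30,55)])).round(1).tolist())
```

```text
[ 0.50569061 -0.4282397   0.1760059 ] 0.0032230742022024378 [-10.9 -28.8  68.4]
on cap plane [ -9.3 -29.2  66. ]
on cap plane [-12.7 -28.1  66. ]
[[318.5, 232.2], [264.7, 192.4], [313.1, 239.6], [259.9, 199.2], [311.2, 181.7], [321.7, 188.7], [305.2, 209.0]]
[[343.7, 208.3], [269.4, 189.2], [340.7, 216.0], [267.3, 197.1], [317.8, 165.4], [332.1, 169.0], [323.6, 195.9]]
```

Run:
```python
from h import *
O=ori(CY,.42)
rows([(case(-60,-29,130),O,11),(case(-10.5,-29,110),O,2)],3)
```

```text
[-0.057,0.029,-0.005,-0.007,-0.01,-0.035,  -0.061,0.023,-0.002,-0.008,-0.011,-0.036,  -0.062,0.016,0,-0.007,-0.01,-0.035,  -0.064,0.009,0.002,-0.007,-0.01,-0.036,  -0.064,0.002,0.005,-0.008,-0.01,-0.035,  -0.064,-0.006,0.006,-0.007,-0.011,-0.035,  -0.063,-0.013,0.008,-0.008,-0.01,-0.036,  -0.061,-0.02,0.01,-0.007,-0.01,-0.035,  -0.057,-0.026,0.012,-0.007,-0.01,-0.035,  -0.054,-0.033,0.012,-0.008,-0.011,-0.036,  -0.05,-0.04,0.014,-0.007,-0.01,-0.035,  -0.124,0,0.05,0,0,0]
[-0.123,0.001,0.05,0,0,0]
end [ 0.4896 -0.4241  0.2141]
```

```bash
python3 -m pendant '[-0.057,0.029,-0.005,-0.007,-0.01,-0.035,  -0.061,0.023,-0.002,-0.008,-0.011,-0.036,  -0.062,0.016,0,-0.007,-0.01,-0.035,  -0.064,0.009,0.002,-0.007,-0.01,-0.036,  -0.064,0.002,0.005,-0.008,-0.01,-0.035,  -0.064,-0.006,0.006,-0.007,-0.011,-0.035,  -0.063,-0.013,0.008,-0.008,-0.01,-0.036,  -0.061,-0.02,0.01,-0.007,-0.01,-0.035,  -0.057,-0.026,0.012,-0.007,-0.01,-0.035,  -0.054,-0.033,0.012,-0.008,-0.011,-0.036,  -0.05,-0.04,0.014,-0.007,-0.01,-0.035]' 0 20 && python3 -m pendant '[-0.124,0,0.05,0,0,0, -0.123,0.001,0.05,0,0,0, 0,0,0,0,0,0, 0,0,0,0,0,0]'
python3 - <<'E'
from h import *
st(); O=ori(CY,.42)
rows([(case(-10.5,-29,110),O,1)],3)
w=cam("wrist"); I,K,T=w
np.savez("pics/vw",i=I,K=K,T=T); print(proj(K,T,np.array([case(-11,-28.7,66),case(-10,-29,10)])).round(0).tolist())
o=np.zeros((384,800,3),np.uint8); o[:,:512]=I
I,K,T=cam("top"); u,v=proj(K,T,case(-10,-29,66))[0].astype(int)
o[:288,512:]=cv2.resize(I[v-40:v+40,u-40:u+40],(288,288)); save("vw",o)
E
```

```text
time: 15.62
tool_pos: [0.4362, -0.4092, 0.2061]
tool_rot: [0.346, 2.709, -0.072]
force: [0.4, 0.8, -0.4]
gripper_width: 0.0435
grasp_force: 0.0
time: 16.12
tool_pos: [0.4869, -0.4225, 0.2071]
tool_rot: [0.352, 2.71, -0.072]
force: [-1.2, -0.4, 0.4]
gripper_width: 0.0438
grasp_force: 0.0
{'time': 16.125, 'qpos': [-0.128, 0.186, 0.981, 1.832, -0.478, 0.9, 2.374], 'tool_pos': [0.487, -0.423, 0.207], 'tool_rot': [0.352, 2.71, -0.072], 'force': [-1.223, -0.396, 0.397], 'gripper_width': 0.044, 'grasp_force': 0.0}
[[-0.886, 0.255, 0.387], [0.234, 0.967, -0.101], [-0.4, 0.001, -0.917]]
[-0.028,-0.005,-0.026,0,-0.003,0]
end [ 0.4896 -0.4243  0.2141]
[[256.0, 225.0], [256.0, 202.0]]
```

View pics/vw.png

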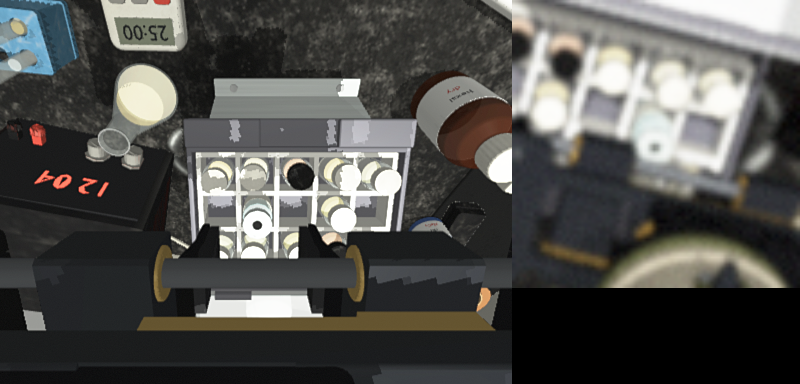

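The cap is at (257,225) in the wrist view, where it was predicted at (256,225), and centred between the fingers. That was one picture more than allowed, so from here on I use numbers only.

Run:
```python
from h import *
O=ori(CY,.42)
rows([(case(-10.5,-29,80),O,3),(case(-10.5,-29,32.5),O,5)],3)
```

```text
[-0.009,-0.002,0.042,0,-0.001,0,  -0.01,-0.001,0.041,0,-0.001,0,  -0.009,-0.002,0.042,0,0,0,  0,0,0.048,0,0,0,  0,0,0.047,0,0,0,  0,0,0.048,0,0,0,  0,0,0.047,0,0,0,  0,0,0.048,0,0,0]
end [ 0.5201 -0.4322  0.1433]
```

```bash
python3 -m pendant '[-0.009,-0.002,0.042,0,-0.001,0,  -0.01,-0.001,0.041,0,-0.001,0,  -0.009,-0.002,0.042,0,0,0,  0,0,0.048,0,0,0,  0,0,0.047,0,0,0]' && python3 -m pendant '[0,0,0.048,0,0,0,  0,0,0.047,0,0,0,  0,0,0.048,0,0,0, 0,0,0,0,0,0]'
python3 - <<'E'
from h import *
st(); O=ori(CY,.42)
s=arm.observe(); r=(R.from_euler('z',CY)*R.from_euler('y',-.42)).as_matrix(); print(((np.array(s["tool_pos"])-CX)@r*1e3).round(1))
E
```

```text
time: 16.85
tool_pos: [0.51, -0.4291, 0.1685]
tool_rot: [0.35, 2.704, -0.073]
force: [0.1, -0.9, -0.6]
gripper_width: 0.0438
grasp_force: 0.0
time: 17.35
tool_pos: [0.521, -0.4317, 0.1423]
tool_rot: [0.35, 2.704, -0.073]
force: [1.2, 0.2, 1.1]
gripper_width: 0.0435
grasp_force: 0.0
{'time': 17.35, 'qpos': [-0.016, 0.35, 0.88, 1.831, -0.676, 0.815, 2.506], 'tool_pos': [0.521, -0.432, 0.142], 'tool_rot': [0.35, 2.704, -0.073], 'force': [1.151, 0.229, 1.075], 'gripper_width': 0.044, 'grasp_force': 0.0}
[[-0.884, 0.254, 0.392], [0.233, 0.967, -0.102], [-0.405, 0.001, -0.914]]
[-10.3 -28.3  31.2]
```

No contact. Now close on the vial.

```bash
python3 -m pendant '[0,0,0,0,0,0, 0,0,0,0,0,0, 0,0,0,0,0,0, 0,0,0,0,0,0]' -1 20; python3 -m pendant '[0,0,-0.03,0,0,0, 0,0,-0.08,0,0,0, 0,0,-0.12,0,0,0, 0,0,-0.12,0,0,0, 0,0,0,0,0,0]'; python3 -c "from h import *; st()"
```

```text
time: 17.85
tool_pos: [0.5211, -0.4321, 0.1435]
tool_rot: [0.35, 2.703, -0.073]
force: [0.5, -0.3, 1.0]
gripper_width: 0.0214
grasp_force: 20.0
time: 18.48
tool_pos: [0.4935, -0.4256, 0.209]
tool_rot: [0.35, 2.7, -0.074]
force: [0.4, 0.2, -0.1]
gripper_width: 0.0215
grasp_force: 20.0
{'time': 18.475, 'qpos': [-0.12, 0.199, 0.978, 1.822, -0.5, 0.898, 2.386], 'tool_pos': [0.494, -0.426, 0.209], 'tool_rot': [0.35, 2.7, -0.074], 'force': [0.384, 0.162, -0.064], 'gripper_width': 0.022, 'grasp_force': 19.978}
[[-0.882, 0.255, 0.396], [0.233, 0.967, -0.104], [-0.409, 0.001, -0.913]]
```

Run:
```python
from h import *
S=L("scene");t=L("top")
print(onz(*S[1:],140*.25+165,203*.25+160,.058),onz(*t[1:],180*.25+160,295*.25+155,.058))
O=ori(-1.57); O1=ori(CY,.42)
rows([(case(-75,-29,125),O1,3),([.40,-.30,.235],O,10),([.405,-.172,.19],O,4)],3)
```

```text
[ 0.41745219 -0.17265065  0.058     ] [ 0.41865538 -0.16769937  0.058     ]
[0.11,0.001,-0.036,0,0,0,  0.111,0,-0.036,0,0,0,  0.11,0.001,-0.035,0,0,0,  0.017,0.049,-0.026,0.009,0.011,0.041,  0.025,0.045,-0.027,0.009,0.012,0.041,  0.031,0.041,-0.027,0.008,0.011,0.041,  0.037,0.035,-0.027,0.009,0.012,0.041,  0.042,0.03,-0.026,0.009,0.011,0.042,  0.046,0.024,-0.025,0.009,0.011,0.041,  0.05,0.016,-0.024,0.009,0.012,0.041,  0.053,0.009,-0.023,0.009,0.011,0.041,  0.054,0.002,-0.021,0.008,0.012,0.041]
[0.054,-0.006,-0.019,0.009,0.011,0.041,  0.16,0.006,0.056,0,0,0,  0.16,0.007,0.056,0,0,0,  0.16,0.006,0.057,0,0,0,  0.16,0.006,0.056,0,0,0]
end [ 0.4049 -0.172   0.19  ]
```

```bash
python3 -m pendant '[0.11,0.001,-0.036,0,0,0,  0.111,0,-0.036,0,0,0,  0.11,0.001,-0.035,0,0,0,  0.017,0.049,-0.026,0.009,0.011,0.041,  0.025,0.045,-0.027,0.009,0.012,0.041,  0.031,0.041,-0.027,0.008,0.011,0.041,  0.037,0.035,-0.027,0.009,0.012,0.041,  0.042,0.03,-0.026,0.009,0.011,0.042,  0.046,0.024,-0.025,0.009,0.011,0.041,  0.05,0.016,-0.024,0.009,0.012,0.041,  0.053,0.009,-0.023,0.009,0.011,0.041,  0.054,0.002,-0.021,0.008,0.012,0.041]' && python3 -m pendant '[0.054,-0.006,-0.019,0.009,0.011,0.041,  0.16,0.006,0.056,0,0,0,  0.16,0.007,0.056,0,0,0,  0.16,0.006,0.057,0,0,0,  0.16,0.006,0.056,0,0,0, 0,0,0,0,0,0]'
python3 - <<'E'
from h import *
st(); O=ori(-1.57)
rows([([.415,-.172,.12],O,4),([.415,-.172,.093],O,3)],3)
# vial's look: cap in wrist, contour of pale object near the predicted place
s=arm.observe(); Q=R.from_rotvec(s["tool_rot"]).as_matrix(); p=np.array(s["tool_pos"])
I,K,T=cam("wrist"); np.savez("pics/hw",i=I,K=K,T=T)
u,v=proj(K,T,p-Q[:,2]*.035)[0]; print("cap pred",u,v)
H=cv2.cvtColor(I,cv2.COLOR_RGB2HSV).astype(int); x,y=int(u),int(v)
print(H[y-30:y+32:4,x-30:x+32:4,2])
E
```

```text
time: 19.98
tool_pos: [0.4028, -0.3089, 0.2294]
tool_rot: [2.05, 2.329, -0.008]
force: [0.4, -0.9, -0.6]
gripper_width: 0.0212
grasp_force: 20.0
time: 20.72
tool_pos: [0.4043, -0.1687, 0.1871]
tool_rot: [-2.212, -2.225, 0.003]
force: [-0.5, 0.1, 0.2]
gripper_width: 0.0215
grasp_force: 20.0
{'time': 20.725, 'qpos': [-0.351, -0.104, 0.615, 1.998, 0.063, 1.235, 0.246], 'tool_pos': [0.404, -0.169, 0.187], 'tool_rot': [-2.212, -2.225, 0.003], 'force': [-0.524, 0.109, 0.237], 'gripper_width': 0.022, 'grasp_force': 19.978}
[[-0.006, 1.0, -0.005], [1.0, 0.006, 0.002], [0.002, -0.005, -1.0]]
[-0.004,0.014,0.084,0,0,0,  -0.005,0.013,0.084,-0.001,0,0.001,  -0.004,0.014,0.084,0,0,0,  -0.005,0.013,0.083,-0.001,-0.001,0.001,  0,0,0.045,0,0,0,  0,0,0.045,0,0,0,  0.001,0,0.045,0,0,0]
end [ 0.415  -0.1719  0.0931]
cap pred 257.09794042156886 276.5506134461159
[[ 25  23  24 162 233 147 109 109 109 109 110 183 235  75  24  23]
 [ 24  25  22 237 147 105 123 230 246 232 136  99 148 184  21  24]
 [ 21  23  16 225 105 245 242 241 242 241 242 246 102 233  18  23]
 [ 42  41  41  71  85  86  86  86  87  87  85  85  88  59  42  41]
 [ 74  73  73  74  74  74  74  73  75  73  73  75  73  74  74  74]
 [ 89  90  90  90  89  89  91  90  90  91  90  90  90  90  90  90]
 [103 103 104 103 103 102 102 103 103 102 103 103 103 102 102 102]
 [ 99 105 100 106 100  99 105  99 105  97 106  98 106  97 104  99]
 [110 109 109 109 109 109 109 109 109 110 109 109 109 109 110 110]
 [105 106 105 106 106 105 106 105 105 106 106 106 105 106 106 106]
 [ 90  90  91  89  89  91  90  88  86  88  89  90  90  90  90  90]
 [ 27  30  19  26  33  38  33  30  68  33  29  42  32  51  16  30]
 [ 29  31  18  26  25  39  41  28  30  38  38  39  37  51  20  30]
 [ 31  32  19  24  28  31  37  27  35  29  29  32  31  29  18  31]
 [ 32  30  16  24  25  26  29  34  31  35  25  29  33  35  25  31]
 [ 31  30  36  21  25  29  28  32  31  31  30  29  31  36  38  30]]
```

```bash
python3 -m pendant '[-0.004,0.014,0.084,0,0,0,  -0.005,0.013,0.084,-0.001,0,0.001,  -0.004,0.014,0.084,0,0,0,  -0.005,0.013,0.083,-0.001,-0.001,0.001,  0,0,0.045,0,0,0,  0,0,0.045,0,0,0,  0.001,0,0.045,0,0,0, 0,0,0,0,0,0]' && python3 -m pendant '[0,0,0.01,0,0,0, 0,0,0.01,0,0,0]' && python3 -m pendant '[0,0,0.007,0,0,0, 0,0,0,0,0,0]'
python3 - <<'E'
from h import *
st()
s=arm.observe(); Q=R.from_rotvec(s["tool_rot"]).as_matrix(); p=np.array(s["tool_pos"])
I,K,T=cam("scene"); np.savez("pics/sc",i=I,K=K,T=T); print(proj(K,T,np.array([p+Q[:,2]*.027,p-Q[:,2]*.035,[.418,-.17,.058]])).round(1))
E
```

```text
time: 21.78
tool_pos: [0.4152, -0.1747, 0.0941]
tool_rot: [2.224, 2.213, 0.0]
force: [0.6, -0.1, -0.5]
gripper_width: 0.0213
grasp_force: 20.0
time: 22.02
tool_pos: [0.4158, -0.1747, 0.0908]
tool_rot: [2.223, 2.213, 0.002]
force: [-0.0, -0.2, -1.0]
gripper_width: 0.0214
grasp_force: 20.0
time: 22.28
tool_pos: [0.4155, -0.1747, 0.0891]
tool_rot: [2.223, 2.213, 0.001]
force: [-0.1, -0.2, 0.1]
gripper_width: 0.021
grasp_force: 20.0
{'time': 22.275, 'qpos': [-0.334, 0.065, 0.657, 2.093, -0.046, 0.993, 0.342], 'tool_pos': [0.416, -0.175, 0.089], 'tool_rot': [2.223, 2.213, 0.001], 'force': [-0.095, -0.158, 0.058], 'gripper_width': 0.021, 'grasp_force': 19.978}
[[0.005, 1.0, 0.004], [1.0, -0.005, -0.003], [-0.002, 0.004, -1.0]]
[[200.1 210.6]
 [197.1 195.6]
 [199.3 210.2]]
```

```bash
for i in 1; do python3 -m pendant '[0,0,0.006,0,0,0, 0,0,0,0,0,0]' | grep -E 'pos|force'; python3 -m pendant '[0,0,0.006,0,0,0, 0,0,0,0,0,0]'| grep -E 'pos|force'; python3 -m pendant '[0,0,0.006,0,0,0, 0,0,0,0,0,0]'| grep -E 'pos|force'; done
```

```text
tool_pos: [0.4155, -0.1747, 0.0879]
force: [0.3, 0.4, -0.2]
grasp_force: 20.0
tool_pos: [0.4155, -0.1747, 0.0867]
force: [-0.2, -0.2, 0.5]
grasp_force: 20.0
tool_pos: [0.4157, -0.1749, 0.0857]
force: [-0.2, -0.9, 3.6]
grasp_force: 20.0
```

```bash
python3 -m pendant '[0,0,0.005,0,0,0, 0,0,0,0,0,0]' - 4; python3 -m pendant '[0,0,0,0,0,0, 0,0,0,0,0,0, 0,0,0,0,0,0]' -0.1; python3 -m pendant '[0,0,-0.05,0,0,0, 0,0,-0.1,0,0,0, 0,0,-0.15,0,0,0, 0,0,-0.2,0,0,0, 0,0,-0.1,0,0,0, 0.2,0,0,0,0,0, 0.1,0,0,0,0,0, 0,0,0,0,0,0]'
```

```text
time: 23.32
tool_pos: [0.4157, -0.1751, 0.0848]
tool_rot: [2.224, 2.212, 0.001]
force: [-2.4, -1.3, 5.2]
gripper_width: 0.0216
grasp_force: 4.0
time: 23.7
tool_pos: [0.4155, -0.1746, 0.0844]
tool_rot: [2.223, 2.213, 0.001]
force: [0.4, -0.0, 0.6]
gripper_width: 0.0376
grasp_force: 0.0
time: 24.7
tool_pos: [0.4156, -0.1134, 0.205]
tool_rot: [2.221, 2.215, 0.002]
force: [-0.3, -0.8, 0.6]
gripper_width: 0.0389
grasp_force: 0.0
```

```bash
python3 -m pendant '[0,-0.15,0,0,0,0, 0,-0.15,0,0,0,0, 0.1,-0.05,-0.05,0,0,0, 0.2,0,-0.05,0,0,0, 0.2,0,0,0,0,0, 0.2,0,0,0,0,0, 0.2,0,0,0,0,0, 0,0,0,0,0,0]'
python3 - <<'E'
from h import *
for n in("scene","top"):
    I,K,T=cam(n); np.savez("pics/f"+n,i=I,K=K,T=T); B=L(n)[0] 
    D=np.abs(I.astype(int)-B).sum(2); c=proj(K,T,[.4155,-.1747,.09])[0].astype(int)
    w=np.zeros(D.shape,np.uint8); w[c[1]-28:c[1]+28,c[0]-28:c[0]+28]=1
    m=((D>45)&(w>0)).astype(np.uint8); k,l,s,cc=cv2.connectedComponentsWithStats(m)
    print(n,c,[(s[i].tolist(),cc[i].round(1).tolist()) for i in range(1,k) if s[i,4]>12])
    print(" pred axis",proj(K,T,np.array([[.4155,-.1747,z] for z in(.058,.104,.12)])).round(1).tolist())
    for i in range(1,k):
        if s[i,4]>60:
            ys,xs=np.where(l==i); V=np.linalg.svd(np.c_[xs,ys]-cc[i],full_matrices=False)[2][0]; print(" dir",V)
    x,y=c; print(cv2.cvtColor(I,cv2.COLOR_RGB2GRAY)[y-18:y+22:2,x-16:x+18:2])
# bottle and lid stay: change in top around the bottle / lid edge
I=L("ftop")[0].astype(int);B=L("vtop")[0]
D=np.abs(I-B).sum(2)>60
print("changed px: bottle",D[155:190,215:255].sum()," case+lid",D[120:215,265:370].sum(),"at",np.argwhere(D[120:215,265:370]).mean(0)+[120,265], "spatula", D[235:265,230:310].sum())
E
```

```text
time: 25.7
tool_pos: [0.3464, 0.0671, 0.224]
tool_rot: [2.22, 2.216, 0.001]
force: [0.6, 0.2, -0.6]
gripper_width: 0.039
grasp_force: 0.0
scene [198 204] [([194, 191, 6, 7, 21], [196.8, 193.9]), ([194, 197, 16, 21, 176], [200.9, 207.9]), ([170, 205, 2, 7, 13], [170.5, 208.2]), ([170, 217, 5, 15, 47], [171.4, 225.8])]
 pred axis [[200.2, 211.6], [198.1, 200.6], [197.4, 196.6]]
 dir [0.41602633 0.90935257]
[[ 39  33  40  38  33  36  39  38  37  37  40  40  38  38  39  40  48]
 [ 30  38  39  40  40  37  40  41  43  32  39  36  39  28  39  56  77]
 [ 36  38  34  39  33  36  36  36  38  32  39  60 100 152 202 179  77]
 [ 39  37  42  39  37  34  43  95 123 125 196 222 248 251 253 244 127]
 [ 38  37  37  44  62 110 175 231 225 240 252 253 254 253 254 251 210]
 [ 53  90 137 198 222 247 244 213 167 239 227 238 246 251 253 253 235]
 [212 244 250 251 243 231 223 236 233 212 202 229 229 231 242 250 249]
 [253 253 251 237 231 230 221 165 153 165 213 227 228 230 229 234 245]
 [253 251 234 228 228 230 221 222 215 210 182 227 230 230 229 230 224]
 [253 237 228 229 230 229 225 178 172 157 155 209 229
[... 1745 characters left out ...]
253 253 252 253 248 213 205 215 223 247 253 253 247]
 [253 253 253 253 253 253 253 253 252 252 252 252 252 253 253 253 231]
 [253 253 253 253 253 253 253 253 253 253 253 253 253 253 253 250 219]
 [252 253 253 253 253 253 253 253 253 253 253 253 253 253 252 222 234]
 [241 252 253 253 253 253 253 253 253 253 253 253 253 252 236 231 252]
 [247 239 249 253 253 253 253 253 253 253 253 253 249 226 233 252 253]
 [253 248 234 242 250 252 252 253 252 252 250 234 227 239 252 253 253]
 [253 253 252 247 240 233 235 239 236 233 233 243 250 253 253 253 253]
 [253 253 253 253 253 252 250 249 249 251 252 253 253 253 253 253 234]]
changed px: bottle 0  case+lid 251 at [193.43426295 302.72111554] spatula 1785
```

Run:
```python
from h import *
I=L("ftop")[0].astype(int)
D=(np.abs(I-L("vtop")[0]).sum(2)>60).astype(np.uint8)
k,l,s,c=cv2.connectedComponentsWithStats(D[120:225,260:370].copy())
print([( (s[i][:2]+[260,120]).tolist(),s[i][2:].tolist()) for i in range(1,k) if s[i,4]>5])
D=np.abs(I-L("top")[0]).sum(2)>60
print("spatula vs start",D[235:265,230:310].sum(),"bottle vs start",D[155:190,215:255].sum())
I2=L("fscene")[0].astype(int); D=(np.abs(I2-L("vscene")[0]).sum(2)>60).astype(np.uint8)
k,l,s,c=cv2.connectedComponentsWithStats(D[130:260,250:370].copy())
print([((s[i][:2]+[250,130]).tolist(),s[i][2:].tolist()) for i in range(1,k) if s[i,4]>5])
```

```text
[([320, 172], [13, 20, 144]), ([260, 206], [18, 19, 300]), ([279, 214], [10, 8, 46]), ([294, 214], [6, 5, 19]), ([288, 220], [4, 4, 9]), ([293, 220], [8, 5, 15])]
spatula vs start 196 bottle vs start 0
[([250, 147], [9, 13, 69]), ([250, 163], [4, 17, 42]), ([307, 193], [13, 19, 144]), ([250, 238], [31, 17, 165]), ([254, 251], [7, 8, 17]), ([262, 253], [11, 7, 28])]
```

```bash
python3 -c "from rig import arm; print(arm.close_job())"
```

```text
the job is handed in; nothing more can be done
None
```

Job handed in at about 26 s: lid levered to about 1.7 rad and still open, spatula back on the worktop, crimp vial upright within about 5 mm of the pan's centre, and the bottle and other vials unmoved in the last images; I viewed 11 pictures, one over the limit of 10.

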